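# Put the glaze scraper in its rack and lid the crock

## Task

Packing up the glazing bench: lift the scraper with the pale wooden handle off the mouth of the teal crock and slide its blade into the empty slot of the tool rack, fully home so that its crossbar rests on the block. Only then set the lid on the crock so that it sits seated and level. Put both down without dropping them, do not tip or push the crock away, and leave the other scrapers and pots and the can where they are.

Things in the scene. Friction and masses are not known exactly. Their poses are not given: they have to be found in the camera images.
- paddle: Scraper, pale wooden T handle, 0.18 kg, hanging upright in the crock, crossbar across the rim. Origin: centre of the crossbar's underside; z up, x along the bar, y the blade's normal. Sizes x, y, z: crossbar 150 x 18 x 18 mm (z 0 to 18); grip block on its middle 44 x 20 x 30 (z 18 to 48); steel blade 56 x 4 x 75 (z 0 to -75).
- crock: Teal glazed round crock, open on top, empty, about 1.1 kg, standing loose on the bench. Outer diameter 124, wall 6, mouth (inner) diameter 112, height 105 mm. Origin: centre of its underside; z up.
- lid: Loose ceramic lid, 0.35 kg, lying right way up on the bench. Origin: centre of its underside; z up. Boss 104 mm diameter, z 0 to 12 (goes into the crock's mouth, lower edge chamfered); teal disc 134 diameter, z 12 to 20 (rests on the rim); pale cylindrical knob 24 diameter, z 20 to 54. Seated, its origin is 93 mm above the crock's.
- block_free: The empty one of three equal wooden blocks fixed in a row on a dark board (row along the blocks' y, 80 mm apart, in any order; the others hold a black and a red scraper). 120 (x) x 70 (y) x 100 mm high (z). Origin: centre of its underside, 12 mm above the bench; z up.
- block_free_mouth (a point): Centre of the empty slot's mouth on the block's top face, 100 mm above the block's origin; axes as the block. The slot is 62 mm long (x) x 8 wide (y) x 85 deep, with a 5 mm 45-degree lead-in all round its mouth, painted black.
- scraper_black: Bystander: scraper with black crossbar (150 x 18 x 18 mm, no grip block), sitting in another block of the rack; origin under the crossbar's centre, at the block's top.
- scraper_red: Bystander: like the black scraper, but with a red crossbar, in the third block.
- bowl_red: Bystander: red-brown bowl, diameter 100, 45 high; origin at its underside.
- bowl_black: Bystander: black bowl, diameter 90, 42 high, at the back; origin at its underside.
- vase: Bystander: olive vase, diameter 80, 120 high; origin at its underside.
- spray_can: Bystander: yellow can, diameter 60, 160 high; origin at its underside.
Things that resemble listed ones, but are neither listed nor needed, are in the scene too. Of the things that look like the paddle, the larger one is meant. Leave any pink look-alike of the lid alone.

How it is judged (in metres and radians):
On the way, in this order (a step that is already met when the one before it is completed fails the run):
1. the scraper stands fully home in the empty slot, its crossbar on the block (z of paddle in the frame of block_free between 0.096 and 0.104 m and x of paddle in the frame of block_free between -0.006 and 0.006 m and y of paddle in the frame of block_free between -0.005 and 0.005 m and angle between the x axis of paddle and the x axis of block_free, either way round below 0.12 rad and angle between paddle's own z axis and vertical below 0.06 rad), for 0.2 s.
2. after that, the lid sits seated and level on the crock (z of lid in the frame of crock between 0.089 and 0.097 m and horizontal distance between lid and crock below 0.008 m and angle between lid's own z axis and vertical below 0.06 rad), for 0.2 s.
At the end, for the whole second after the job is handed in: Scraper home in the empty slot: crossbar within 4 mm of the block top, 6 mm along and 5 mm across of centre, 0.12 rad of the slot, tilt < 0.06 rad; lid origin 89-97 mm above the upright crock's (0.05 rad), within 8 mm of its axis, tilt < 0.06 rad; all three at rest (all of step 1 and all of step 2 and linear speed of each of paddle, lid, crock below 0.02 m/s and angle between crock's own z axis and vertical below 0.05 rad); the robot touches nothing.
It fails at once if the scraper is dropped (falls faster than 0.5 m/s with no finger on it) (linear speed of paddle above 0.5 m/s and contact force between the fingers and paddle below 0.2 N).
It fails at once if the lid is dropped (falls faster than 0.5 m/s with no finger on it) (linear speed of lid above 0.5 m/s and contact force between the fingers and lid below 0.2 N).
It fails at once if the crock is tipped by more than 0.25 rad or shifted by more than 50 mm (angle between crock's own z axis and vertical above 0.25 rad or distance of crock from where it was at the start of the episode above 0.05 m).
It fails at once if another scraper is moved by more than 20 mm, or a pot or can by more than 30 mm (distance of any of scraper_black, scraper_red from where it was at the start of the episode above 0.02 m or distance of any of bowl_red, bowl_black, vase, spray_can from where it was at the start of the episode above 0.03 m).
It also fails if it takes over 72 s, if anything falls off the work surface, if the arm or the gripper's body presses on something with over 40 N, if the wrist force passes 120 N, or if a joint passes its speed limit or range.

## Robot

A 6-joint arm with a two-finger parallel gripper is mounted at the origin on the work surface. World frame = base frame: x ahead of the robot, y to its left, z up, the work surface at z = 0. Lengths are in m, angles in degrees, forces in N, time in s.
With the tool pointing down it reaches from about 0.375 to 0.9 m from the base axis. Payload 3.1 kg.
Tool frame: the origin (TCP) lies at the very end of the fingers, on their centre line; the grasp point (between the pads) lies 19 mm behind it (bot.hold_point_z is the z of the grasp point in the tool frame, in m); z points along the fingers, y is the line along which they close (so a half turn about z gives the same grasp; the last joint's range is limited). The gripper opens to 87 mm and grips with 3 to 60 N. Pads are 19 mm wide; open, the fingers measure 117 mm over their backs; the gripper's body (75 mm by 190 mm) begins 51 mm behind the grasp point.
Start: joints at [55.835, 30.224, 82.088, -0, 67.689, -10.227], TCP at [0.254, 0.571, 0.223] pointing down, gripper open.
Joint ranges: [-176.69, 176.69], [-43.24, 126.21], [12.49, 139.97], [-82, 262], [0, 151.66], [-163.58, 163.58]. Speed limits (degrees/s): [159.86, 159.86, 180, 180, 180, 180].

## Interface

Orientations are given as a 3x3 rotation matrix whose columns are the frame's x, y, z axes.
In Python, from rig import bot, capture, camera_model gives the robot as it stands.
- The arm moves only by the tool apply_moves, never from a script. Its argument "plan" is text: rows parted by semicolons, each of 6 numbers parted by spaces: the shift along the tool's x, y, z in units of 0.05 m (1.0 is 0.05 m), then the turn, a rotation vector about the tool's x, y, z in units of 360 degrees (1.0 is 360 degrees). In form: dx dy dz ax ay az; .... A call has 1 to 10 rows; each row shifts and turns the commanded pose from where the row before left it, along the tool's axes as they then stand; what a row does not reach is not made up. A row lasts 1/12 s, in which the tool goes at most 41.7 mm and 7.16 degrees, less where a joint would pass 70% of its speed; a pose out of reach is approached as far as the arm can. A call with a number of a shift or a turn outside -1 to 1 is refused whole. A call with a gripper value outside its range is refused whole. "gripper" is the gripper command: -1 is shut, 1 is fully open, values between are in proportion, set as the call begins (left out, the last holds). The fingers move at their own pace and stop on an object; the grip force is fixed at half the most. Time passes only in rows, so rows that do not move let the fingers close. It gives the time, the measured TCP pose, the force, the opening and the grip force at its end, in the units of the state.
- bot.read_state(): the state, without advancing time (a new reading comes with each control period).
- capture(name): name is "scene" or "top" or "wrist"; returns the picture (420x560x3 uint8, red, green, blue); there is no depth.
- camera_model(name): a dict with "vertical_fov" (degrees; the focal length in pixels is half the picture's height over the tangent of half this angle, whatever the lens; pixels are square), "cx", "cy" (the principal point, pixels), "dist" ([k1, k2, p1, p2, k3] as OpenCV has them; the pictures are not rectified), "position" and "rotation" of the camera in the world; the wrist camera has in their place "hand_eye" (4x4, takes a point from camera to tool coordinates, whose origin is the TCP and whose axes are the flange's). Camera axes: x right, y down, z forward; pixel columns grow to the right and rows downward; lengths in m; the calibration is good to about 2 mm. A picture is of the moment at which its call begins: read the wrist's pose just before it. camera_model takes no time and is no camera call.
- bot.hand_in(): hands the job in; it is judged then, once.
The state is a dict: "time_s": time; "joint_positions": joint angles; "qvel": joint speeds; "tau": joint torques, N m; "position": TCP position; "tcp_rot": TCP orientation; "force": force on the tool from outside, world axes, zero at the start; "moment": the same for the moment, N m; "opening": opening from 0.0 (shut) to 1.0 (fully open); "grasp_force": force on a finger pad.
Only numpy, scipy, OpenCV 4.12 (cv2) and the standard library are available. Lean on these libraries where they do the work, as an engineer would, in place of code of your own. Each camera call takes 0.05 s, during which the arm holds its last target. There are 200 camera calls.

## Working session

There is one attempt and no reset: what is moved stays moved. The work goes in short steps, Python scripts to look and compute and a tool call to move; the robot and the scene stay as the last step left them, time stands still between calls to the robot, and variables do not carry over. Pictures are saved under pics/ and viewed, at most 10 in all, crops included, and the job is handed in when it is done.

Besides the shell and the picture viewer there is one more tool, called after "Emit:" as name(argument=value, ...) on one line, values as JSON. apply_moves: Moves the arm, as the interface text tells. Its arguments: {"type":"object","properties":{"plan":{"type":"string"},"gripper":{"type":"number"}},"required":["plan"]}

```bash
ls; mkdir -p pics; python3 - <<'E'
from rig import bot, capture, camera_model
import cv2,json
for n in ("scene","top"):
    cv2.imwrite(f"pics/{n}0.png",cv2.resize(capture(n)[:,:,::-1],(800,600),interpolation=cv2.INTER_CUBIC)); print(n,camera_model(n))
print(camera_model("wrist")); s=bot.read_state(); print(s)
E
```

```text
pics
scene {'vertical_fov': 45.896885860404105, 'cx': 276.07044084843886, 'cy': 208.73485915642846, 'dist': array([-0.09850851,  0.        ,  0.        ,  0.        ,  0.        ]), 'position': array([1.21615553, 0.33836859, 1.23633473]), 'rotation': array([[-4.40745415e-01,  7.63333662e-01, -4.72297787e-01],
       [ 8.97632152e-01,  3.74800105e-01, -2.31908176e-01],
       [-6.05685859e-06, -5.26162144e-01, -8.50384265e-01]])}
top {'vertical_fov': 54.74326544657994, 'cx': 284.5149214984422, 'cy': 217.79223495133766, 'dist': array([0.03638252, 0.        , 0.        , 0.        , 0.        ]), 'position': array([ 0.47323303, -0.0083581 ,  1.09795329]), 'rotation': array([[-0.00613351, -0.99183409,  0.12738726],
       [-0.9995366 ,  0.00987909,  0.02879212],
       [-0.02981548, -0.12715163, -0.99143507]])}
{'vertical_fov': 69.74593974412967, 'cx': 273.1557051481936, 'cy': 205.93644451736802, 'dist': array([-0.03336255,  0.        ,  0.        ,  0.        ,  0.        ]), 'hand_eye': array([[ 5.75805945e-04, -9.70727934e-01, -2.40181071e-01,
         6.55115973e-02],
       [ 9.9999
[... 337 characters left out ...]
.19008008e-03,
        6.76885860e+01, -1.02278724e+01]), 'qvel': array([ 0.00784252,  0.04560475, -0.13965657, -0.13245731, -0.03232383,
        0.07207831]), 'tau': array([ 9.34069112e-05, -4.40982842e+01, -1.77150321e+01,  6.35104277e-02,
        5.33451838e-02, -3.18993114e-05]), 'position': array([0.25317236, 0.57070596, 0.22165566]), 'tcp_rot': array([[-9.13981989e-01,  4.05753132e-01, -1.14906099e-03],
       [ 4.05754561e-01,  9.13980674e-01, -1.60129001e-03],
       [ 4.00491102e-04, -1.92978697e-03, -9.99998058e-01]]), 'force': array([-0.52015151,  0.19104832, -1.15022804]), 'moment': array([-0.0222306 , -0.04419981,  0.02013485]), 'grasp_force': 0.0, 'opening': 0.9987153476060803}
```

View pics/scene0.png

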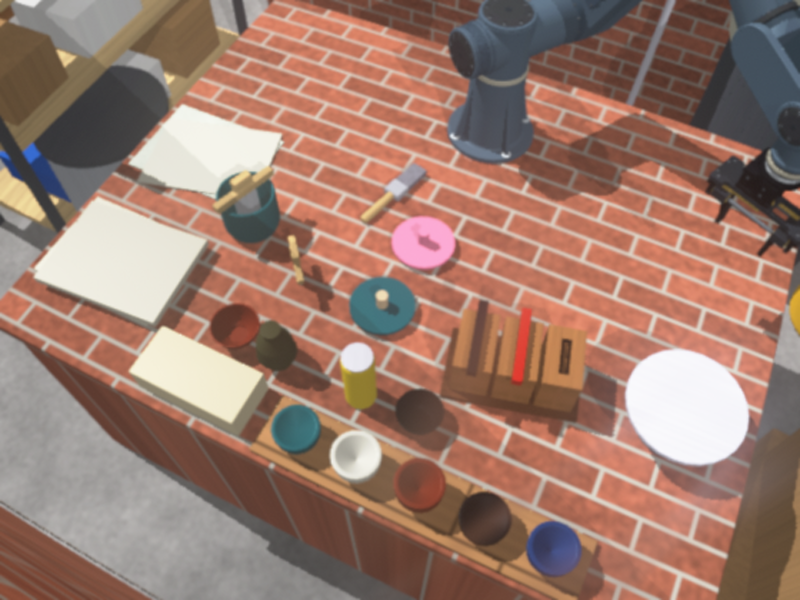

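View pics/top0.png

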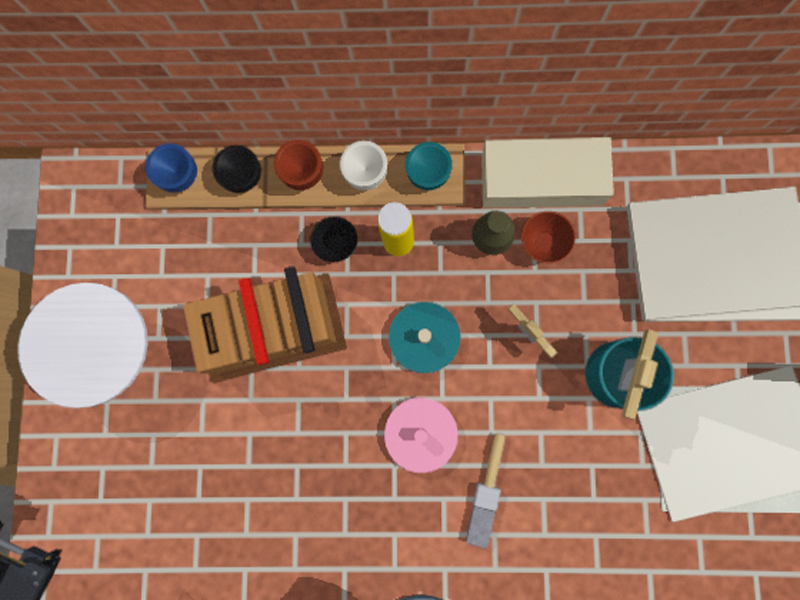

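Candidates in the top view (800x600): the T-handled scraper hanging in the teal crock at (640,372) is the larger one. The small T at (533,332) and the flat scraper at (487,490) are look-alikes. The lid is the teal one at (425,337), since the pink one at (421,435) is to be left alone. The empty slot is at (209,332), left of the red and black scrapers.

```bash
cat > h.py <<'E'
from rig import bot, capture, camera_model
import cv2, numpy as np
def K(m):
    f=210/np.tan(np.radians(m["vertical_fov"])/2); return np.array([[f,0,m["cx"]],[0,f,m["cy"]],[0,0,1]])
def pose(name,s=None):
    m=camera_model(name)
    if name!="wrist": return m,m["rotation"],m["position"]
    H=m["hand_eye"]; R=s["tcp_rot"]; return m,R@H[:3,:3],R@H[:3,3]+s["position"]
def ray(P,uv,z):
    m,R,p=P; n=cv2.undistortPoints(np.array([[uv]],float),K(m),m["dist"])[0,0]
    d=R@np.array([n[0],n[1],1]); return p+d*(z-p[2])/d[2]
def proj(P,X):
    m,R,p=P; X=(np.atleast_2d(X)-p)@R
    return cv2.projectPoints(X,np.zeros(3),np.zeros(3),K(m),m["dist"])[0][:,0]
def full(U,z,P): return ray(P,((U[0]+.5)*.7-.5,(U[1]+.5)*.7-.5),z)
E
python3 - <<'E'
from h import *
P=pose("top")
for n,U,z in [("bar a",(649,332),.123),("bar b",(629,415),.123),("grip",(648,374),.153),("rim",(637,374),.105),("knob",(425,336),.054),("disc",(425,338),.02),("slot",(209,333),.112),("slot a",(206,315),.112),("slot b",(213,352),.112),("red a",(246,281),.13),("red b",(261,362),.13),("blk a",(290,269),.13),("blk b",(308,351),.13)]:
    print(n,full(U,z,P).round(4))
S=pose("scene")
for n,U,z in [("grip",(242,182),.153),("bar a",(218,205),.123),("bar b",(270,172),.123),("knob",(382,296),.054),("slot",(566,356),.112)]: print("S",n,full(U,z,S).round(4))
i=capture("top"); 
a=cv2.resize(i[205:325,385:535],None,fx=4,fy=4,interpolation=cv2.INTER_CUBIC)
cv2.imwrite("pics/crop1.png",a[:,:,::-1])
E
```

```text
bar a [ 0.56   -0.3818  0.123 ]
bar b [ 0.4245 -0.3416  0.123 ]
grip [ 0.4902 -0.3647  0.153 ]
rim [ 0.4912 -0.3648  0.105 ]
knob [ 0.5622 -0.0109  0.054 ]
disc [ 0.5613 -0.0109  0.02  ]
slot [0.5658 0.3603 0.112 ]
slot a [0.597  0.3667 0.112 ]
slot b [0.5331 0.3522 0.112 ]
red a [0.6525 0.2936 0.13  ]
red b [0.5145 0.2643 0.13  ]
blk a [0.6725 0.2187 0.13  ]
blk b [0.5322 0.1857 0.13  ]
S grip [ 0.5022 -0.3552  0.153 ]
S bar a [ 0.5557 -0.3852  0.123 ]
S bar b [ 0.4336 -0.3363  0.123 ]
S knob [ 0.5654 -0.0088  0.054 ]
S slot [0.5653 0.3602 0.112 ]
```

View pics/crop1.png

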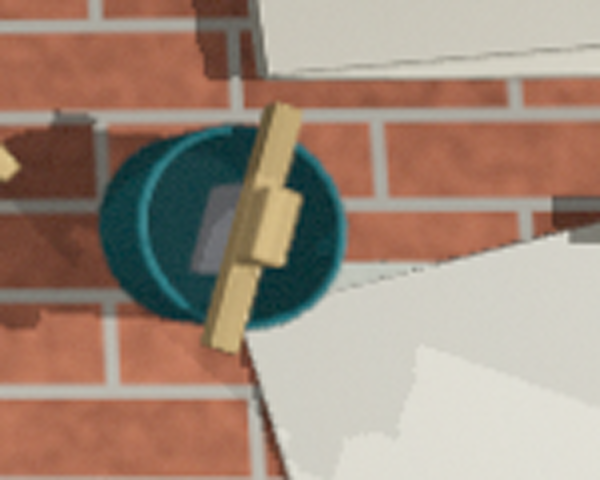

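The crop confirms it. The paddle bar runs from crop (285,110) to (222,348), with the grip block on its middle at (272,225). The crock's rim centre is near (243,228). I'll fly over the slot first for a close look.

```bash
cat >> h.py <<'E'
from scipy.spatial.transform import Rotation as Ro
def goal(p,yaw):
    """tool y at yaw deg, z down; prints shift in current tool axes and turn (plan units)"""
    s=bot.read_state(); R=s["tcp_rot"]; c,d=np.cos(np.radians(yaw)),np.sin(np.radians(yaw))
    z=np.array([0,0,-1.]); y=np.array([c,d,0]); G=np.c_[np.cross(y,z),y,z]
    print("shift",(R.T@(np.array(p)-s["position"])/.05).round(3),"turn",(Ro.from_matrix(R.T@G).as_rotvec()/(2*np.pi)).round(4),"shift after turn",(G.T@(np.array(p)-s["position"])/.05).round(3), "pos",s["position"].round(4))
E
python3 -c "
from h import *
goal((.5655,.3603,.225),102.5)"
```

```text
shift [-7.416 -1.314 -0.064] turn [-2.000e-04 -1.000e-04 -1.012e-01] shift after turn [-5.186 -5.462 -0.064] pos [0.2532 0.5708 0.2218]
```

Emit:
apply_moves(plan="-0.5 -0.1 0 0 0 0;-0.7 -0.12 0 0 0 0;-0.7 -0.12 0 0 0 0;-0.7 -0.12 0 0 0 0;-0.7 -0.12 0 0 0 0;-0.7 -0.12 0 0 0 0;-0.7 -0.12 0 0 0 0;-0.7 -0.12 0 0 0 0;-0.7 -0.12 0 0 0 0;-0.6 -0.12 0 0 0 0", gripper=1)

```text
time_s: 0.98
position: [0.5377, 0.3797, 0.2222]
tcp_rot: [[-0.914, 0.407, 0.0], [0.407, 0.914, -0.0], [-0.0, -0.0, -1.0]]
force: [-0.6, 0.8, 1.0]
opening: 1.001
grasp_force: 0.0
```

Emit:
apply_moves(plan="-0.4 -0.07 0 0 0 0;-0.3 -0.05 0 0 0 0;0 0 0 0 0 -0.017;0 0 0 0 0 -0.017;0 0 0 0 0 -0.017;0 0 0 0 0 -0.017;0 0 0 0 0 -0.017;0 0 0 0 0 -0.016;0 0 0 0 0 0;0 0 0 0 0 0")

```text
time_s: 1.82
position: [0.5648, 0.362, 0.2223]
tcp_rot: [[-0.977, -0.213, -0.001], [-0.213, 0.977, -0.0], [0.001, 0.0, -1.0]]
force: [-0.0, -0.2, -0.3]
opening: 1.001
grasp_force: 0.0
```

```bash
python3 - <<'E'
from h import *
s=bot.read_state(); i=capture("wrist"); np.save("pics/w1.npy",i); np.savez("s1.npz",R=s["tcp_rot"],p=s["position"])
goal((.5655,.3603,.225),102.5)
cv2.imwrite("pics/w1.png",cv2.resize(i,(800,600),interpolation=cv2.INTER_CUBIC)[:,:,::-1])
E
```

```text
shift [-0.004 -0.035 -0.053] turn [ 0.     -0.0001 -0.0005] shift after turn [-0.004 -0.035 -0.053] pos [0.5649 0.362  0.2224]
```

View pics/w1.png

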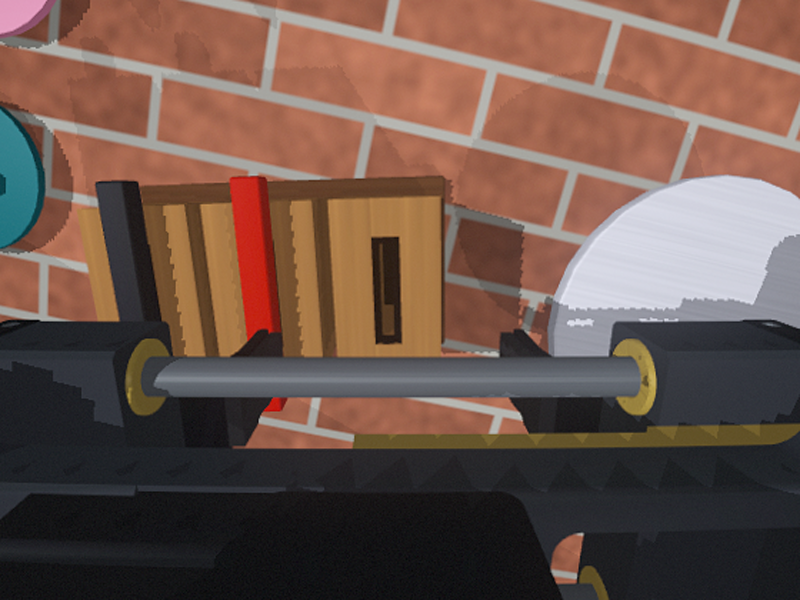

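The wrist view shows the empty slot's black mouth, with corners about (371,237), (400,237), (401,343) and (376,344). The red bar is next to it, at the left. I'll fit the mouth precisely.

```bash
python3 - <<'E'
from h import *
i=np.load("pics/w1.npy"); f=np.load("s1.npz"); P=pose("wrist",dict(tcp_rot=f["R"],position=f["p"]))
g=cv2.cvtColor(cv2.resize(i,None,fx=4,fy=4,interpolation=cv2.INTER_CUBIC),cv2.COLOR_RGB2GRAY)
m=np.zeros_like(g); x0,x1,y0,y1=[int(v*2.8) for v in (358,415,222,352)]
for th in (50,70,85):
    ys,xs=np.nonzero(g[y0:y1,x0:x1]<th)
    b=np.zeros((y1-y0,x1-x0),np.uint8); b[ys,xs]=255; n,l,st,_=cv2.connectedComponentsWithStats(b)
    k=1+np.argmax(st[1:,4]); ys,xs=np.nonzero(l==k)
    h=cv2.convexHull(np.c_[xs,ys].astype(np.int32))[:,0]
    W=np.array([ray(P,((u+x0+.5)/4-.5,(v+y0+.5)/4-.5),.112)[:2] for u,v in h])*1000
    print(th,cv2.minAreaRect(W.astype(np.float32)))
E
```

```text
50 ((565.3871459960938, 359.8082275390625), (70.90958404541016, 17.021799087524414), 14.037161827087402)
70 ((565.4127197265625, 359.8172607421875), (71.40531158447266, 17.541183471679688), 14.074731826782227)
85 ((565.29296875, 359.8629150390625), (71.67967224121094, 18.052021026611328), 14.27733039855957)
```

Slot mouth: (0.5654, 0.3598), x axis at about 13.4°. The fit came out 71x17.5 mm, which matches the expected 72x18. Now to the crock.

```bash
python3 -c "
from h import *
goal((.492,-.362,.25),73.5)"
```

```text
shift [  4.513 -13.835  -0.551] turn [-0.     -0.0001  0.08  ] shift after turn [ -2.714 -14.298  -0.553] pos [0.5649 0.362  0.2224]
```

Emit:
apply_moves(plan="0.1 -0.4 -0.1 0 0 0;0.2 -0.65 -0.1 0 0 0;0.22 -0.67 -0.1 0 0 0;0.22 -0.67 -0.1 0 0 0;0.22 -0.67 -0.1 0 0 0;0.22 -0.67 -0.05 0 0 0;0.22 -0.67 0 0 0 0;0.22 -0.67 0 0 0 0;0.22 -0.67 0 0 0 0;0.22 -0.67 0 0 0 0")

```text
time_s: 2.7
position: [0.5333, 0.0252, 0.2503]
tcp_rot: [[-0.977, -0.213, 0.0], [-0.213, 0.977, 0.0], [-0.0, -0.0, -1.0]]
force: [0.8, 1.0, 0.5]
opening: 1.001
grasp_force: 0.0
```

Emit:
apply_moves(plan="0.22 -0.67 0 0 0 0;0.22 -0.67 0 0 0 0;0.22 -0.67 0 0 0 0;0.22 -0.67 0 0 0 0;0.22 -0.67 0 0 0 0;0.22 -0.67 0 0 0 0;0.22 -0.67 0 0 0 0;0.22 -0.67 0 0 0 0;0.22 -0.67 0 0 0 0;0.22 -0.67 0 0 0 0")

```text
time_s: 3.53
position: [0.4979, -0.3258, 0.2502]
tcp_rot: [[-0.977, -0.213, 0.0], [-0.213, 0.977, 0.0], [-0.0, 0.0, -1.0]]
force: [2.0, 0.4, 0.3]
opening: 1.002
grasp_force: 0.0
```

Emit:
apply_moves(plan="0.17 -0.4 0 0 0 0;0.1 -0.3 0 0 0 0;0 0 0 0 0 0.017;0 0 0 0 0 0.017;0 0 0 0 0 0.017;0 0 0 0 0 0.017;0 0 0 0 0 0.012;0 0 0 0 0 0;0 0 0 0 0 0")

```text
time_s: 4.28
position: [0.4929, -0.3607, 0.25]
tcp_rot: [[-0.96, 0.28, -0.0], [0.28, 0.96, 0.0], [0.0, 0.0, -1.0]]
force: [-0.4, -0.7, 0.0]
opening: 1.003
grasp_force: 0.0
```

```bash
python3 - <<'E'
from h import *
s=bot.read_state(); i=capture("wrist"); np.save("pics/w2.npy",i); np.savez("s2.npz",R=s["tcp_rot"],p=s["position"])
goal((.492,-.362,.25),73.5)
cv2.imwrite("pics/w2.png",cv2.resize(i,(800,600),interpolation=cv2.INTER_CUBIC)[:,:,::-1])
E
```

```text
shift [ 0.01  -0.028  0.001] turn [ 0.     -0.      0.0006] shift after turn [ 0.01  -0.028  0.001] pos [ 0.4929 -0.3608  0.2501]
```

View pics/w2.png

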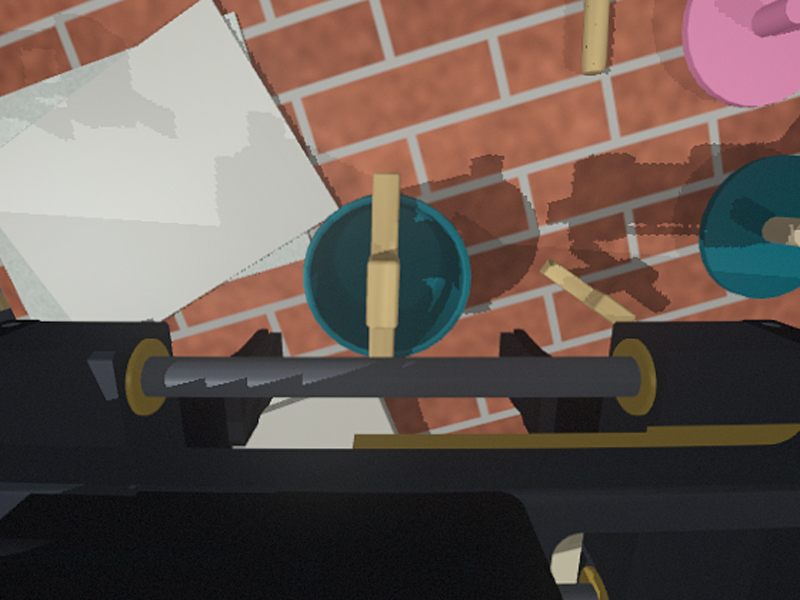

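The wrist view shows the grip block's top face with corners about (369,261), (399,260), (398,327) and (367,327). The far bar end is at (374..399,174). The crock rim is an ellipse spanning columns 304 to 470, with its top at row 194.

```bash
python3 - <<'E'
from h import *
f=np.load("s2.npz"); P=pose("wrist",dict(tcp_rot=f["R"],position=f["p"]))
q=lambda U,z: full(U,z,P)[:2]
c=[q(U,.153) for U in ((369,261),(399,260),(398,327),(367,327))]; print(np.round(c,4))
print("grip",np.mean(c,0), "len",np.linalg.norm(c[0]-c[3]),np.linalg.norm(c[0]-c[1]))
e=q((386.5,174),.123); a=q((385,250),.123); print("end",e,a)
d=np.mean(c,0)-e; print("yaw",np.degrees(np.arctan2(d[1],d[0])),np.linalg.norm(d)); d=a-e; print(np.degrees(np.arctan2(d[1],d[0])))
d=c[3]-c[0]+c[2]-c[1];print(np.degrees(np.arctan2(d[1],d[0])))
# crock rim: fit centre with r=.062 from points on outer rim
pts=np.array([q(U,.105) for U in ((304,275),(470,275),(330,217),(443,218),(318,318),(458,318),(352,200),(424,200))])
A=np.c_[2*pts,np.ones(len(pts))]; x=np.linalg.lstsq(A,(pts**2).sum(1),rcond=None)[0]; print("crock",x[:2],np.sqrt(x[2]+x[:2]@x[:2]))
E
```

```text
[[ 0.4678 -0.3667]
 [ 0.4723 -0.349 ]
 [ 0.5132 -0.3613]
 [ 0.5077 -0.3801]]
grip [ 0.49021929 -0.36427663] len 0.042127391230447495 0.018232673469062655
end [ 0.42075552 -0.34205151] [ 0.46798256 -0.35696086]
yaw -17.742217426632948 0.07293264168955033
-17.520659987029752
-17.713162543251546
crock [ 0.49058898 -0.36215147] 0.06019805800547359
```

```bash
python3 -c "
from h import *
goal((.4913,-.3645,.121),72.4)"
```

```text
shift [ 0.009 -0.08   2.581] turn [ 0.     -0.      0.0037] shift after turn [ 0.008 -0.08   2.581] pos [ 0.4929 -0.3608  0.2501]
```

Emit:
apply_moves(plan="0 -0.08 0 0 0 0.0037;0 0 0.4 0 0 0;0 0 0.5 0 0 0;0 0 0.5 0 0 0;0 0 0.4 0 0 0;0 0 0.3 0 0 0;0 0 0.2 0 0 0;0 0 0.15 0 0 0;0 0 0.1 0 0 0;0 0 0 0 0 0")

```text
time_s: 5.17
position: [0.4914, -0.3651, 0.122]
tcp_rot: [[-0.953, 0.304, -0.001], [0.304, 0.953, 0.001], [0.001, 0.0, -1.0]]
force: [-0.0, -0.0, -0.4]
opening: 1.002
grasp_force: 0.0
```

Emit:
apply_moves(plan="0 0 0 0 0 0;0 0 0 0 0 0;0 0 0 0 0 0;0 0 0 0 0 0;0 0 0 0 0 0;0 0 0 0 0 0;0 0 0 0 0 0;0 0 0 0 0 0", gripper=-1)

```text
time_s: 5.83
position: [0.4916, -0.3652, 0.1226]
tcp_rot: [[-0.953, 0.304, 0.0], [0.304, 0.953, -0.0], [-0.0, -0.0, -1.0]]
force: [0.1, -0.5, 0.2]
opening: 0.48
grasp_force: 0.0
```

Emit:
apply_moves(plan="0 0 0 0 0 0;0 0 0 0 0 0;0 0 0 0 0 0;0 0 0 0 0 0;0 0 0 0 0 0;0 0 0 0 0 0;0 0 0 0 0 0;0 0 0 0 0 0")

```text
time_s: 6.5
position: [0.4915, -0.3652, 0.1225]
tcp_rot: [[-0.953, 0.304, -0.0], [0.304, 0.953, -0.0], [-0.0, -0.0, -1.0]]
force: [1.1, -0.2, 0.5]
opening: 0.229
grasp_force: 30.0
```

```bash
python3 -c "
from h import *
print({k:bot.read_state()[k] for k in ('force','grasp_force','opening')})
goal((.5654,.3598,.232),103.4)"
```

```text
{'force': array([ 1.07642263, -0.2199369 ,  0.48260527]), 'grasp_force': 29.967906209640205, 'opening': 0.2285287736291395}
shift [ 3.004 14.263 -2.19 ] turn [-0.     -0.     -0.0864] shift after turn [-4.798 13.764 -2.189] pos [ 0.4915 -0.3652  0.1225]
```

Gripped: the opening is 19.9 mm, which is the block's width. Lift straight up.

Emit:
apply_moves(plan="0 0 -0.1 0 0 0;0 0 -0.2 0 0 0;0 0 -0.3 0 0 0;0 0 -0.4 0 0 0;0 0 -0.4 0 0 0;0 0 -0.4 0 0 0;0 0 -0.4 0 0 0;0 0 -0.3 0 0 0;0 0 -0.2 0 0 0;0 0 -0.1 0 0 0")

```text
time_s: 7.33
position: [0.4921, -0.3656, 0.2649]
tcp_rot: [[-0.953, 0.304, 0.002], [0.304, 0.953, -0.002], [-0.003, -0.002, -1.0]]
force: [-0.4, -0.8, -1.4]
opening: 0.222
grasp_force: 30.0
```

```bash
python3 - <<'E'
from h import *
s=bot.read_state(); i=capture("wrist"); np.save("pics/w3.npy",i); np.savez("s3.npz",R=s["tcp_rot"],p=s["position"])
a=cv2.resize(i,(800,600),interpolation=cv2.INTER_CUBIC); b=cv2.resize(capture("top")[190:330,385:545],(800,700))[:600]
cv2.imwrite("pics/w3.png",np.hstack([a[:450,200:600],b[:450,:400]])[:,:,::-1])
goal((.5654,.3598,.26),103.4)
E
```

```text
shift [ 3.008 14.264  0.055] turn [-0.0002  0.0002 -0.0864] shift after turn [-4.793 13.767  0.071] pos [ 0.4918 -0.3653  0.2635]
```

View pics/w3.png

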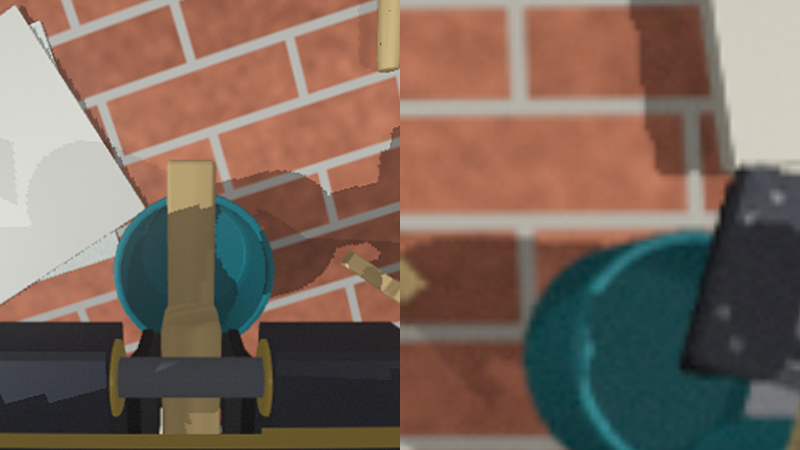

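The paddle is held straight below the gripper. Its far bar end has corners at (368,162) and (414,162), from (168..214,162) in the crop, and the crock is undisturbed. Next: the bar's position in the tool frame, to get the x offset.

```bash
python3 - <<'E'
from h import *
f=np.load("s3.npz"); R,p=f["R"],f["p"]; P=pose("wrist",dict(tcp_rot=R,position=p))
for dz in (-.0005,.0175):
  for U in ((368,162),(414,162),(368.5,300),(415.5,300)):
    print(dz,U,(R.T@(full(U,p[2]-dz,P)-p)*1000).round(1))
E
```

```text
-0.0005 (368, 162) [74.6 -7.9 -0.7]
-0.0005 (414, 162) [74.6  8.7 -0.7]
-0.0005 (368.5, 300) [23.4 -8.3 -0.6]
-0.0005 (415.5, 300) [23.4  9.9 -0.6]
0.0175 (368, 162) [75.7 -8.8 17.3]
0.0175 (414, 162) [75.7  9.6 17.3]
0.0175 (368.5, 300) [18.7 -9.2 17.5]
0.0175 (415.5, 300) [18.7 11.  17.4]
```

Emit:
apply_moves(plan="0.06 0.3 0 0 0 0;0.12 0.55 0 0 0 0;0.14 0.65 0 0 0 0;0.14 0.65 0 0 0 0;0.14 0.65 0 0 0 0;0.14 0.65 0 0 0 0;0.14 0.65 0 0 0 0;0.14 0.65 0 0 0 0;0.14 0.65 0 0 0 0;0.14 0.65 0 0 0 0")

```text
time_s: 8.27
position: [0.5201, -0.0544, 0.2612]
tcp_rot: [[-0.953, 0.304, -0.003], [0.304, 0.953, 0.002], [0.004, 0.001, -1.0]]
force: [-0.3, 0.1, -1.1]
opening: 0.229
grasp_force: 30.0
```

Emit:
apply_moves(plan="0.14 0.65 0 0 0 0;0.14 0.65 0 0 0 0;0.14 0.65 0 0 0 0;0.14 0.65 0 0 0 0;0.14 0.65 0 0 0 0;0.14 0.65 0 0 0 0;0.14 0.65 0 0 0 0;0.14 0.65 0 0 0 0;0.14 0.65 0 0 0 0;0.14 0.65 0 0 0 0")

```text
time_s: 9.1
position: [0.5518, 0.2758, 0.2609]
tcp_rot: [[-0.953, 0.304, -0.004], [0.304, 0.953, -0.001], [0.004, -0.002, -1.0]]
force: [0.1, -1.6, -0.9]
opening: 0.229
grasp_force: 30.0
```

Emit:
apply_moves(plan="0.14 0.65 0 0 0 0;0.12 0.6 0 0 0 0;0.06 0.4 0 0 0 0;0 0 0 0 0 -0.014;0 0 0 0 0 -0.017;0 0 0 0 0 -0.017;0 0 0 0 0 -0.017;0 0 0 0 0 -0.017;0 0 0 0 0 -0.0044;0 0 0 0 0 0")

```text
time_s: 9.93
position: [0.5618, 0.3573, 0.2606]
tcp_rot: [[-0.973, -0.232, -0.004], [-0.232, 0.973, -0.001], [0.004, -0.0, -1.0]]
force: [-0.1, -0.0, -2.0]
opening: 0.226
grasp_force: 30.0
```

```bash
python3 -c "
from h import *
goal((.5654,.3598,.222),103.4)"
```

```text
shift [-0.085  0.032  0.772] turn [-0.     -0.0007  0.0001] shift after turn [-0.082  0.032  0.773] pos [0.5618 0.3573 0.2606]
```

Emit:
apply_moves(plan="-0.08 0.03 0 0 -0.0007 0;0 0 0.2 0 0 0;0 0 0.3 0 0 0;0 0 0.2 0 0 0;0 0 0.06 0 0 0;0 0 0 0 0 0;0 0 0 0 0 0")

```text
time_s: 10.52
position: [0.5674, 0.3595, 0.2243]
tcp_rot: [[-0.973, -0.231, 0.004], [-0.231, 0.973, 0.001], [-0.004, -0.0, -1.0]]
force: [-0.2, 0.8, -1.4]
opening: 0.227
grasp_force: 30.0
```

```bash
python3 - <<'E'
from h import *
s=bot.read_state();goal((.5654,.3598,.200),103.4); p,R=s["position"],s["tcp_rot"]
c=[]
for n,x0,y0 in (("scene",330,180),("top",110,170)):
    i=capture(n)[y0:y0+120,x0:x0+80].repeat(5,0).repeat(5,1).copy(); P=pose(n)
    for X in ([.028,0,.0925],[-.028,0,.0925]): 
        u=(proj(P,p+R@np.array(X))[0]-[x0,y0]+.5)*5; cv2.circle(i,tuple(int(v) for v in u),3,(0,255,0),-1)
    u=(proj(P,np.array([.5654,.3598,.112]))[0]-[x0,y0]+.5)*5; cv2.circle(i,tuple(int(v) for v in u),4,(255,0,255),1)
    c.append(i)
cv2.imwrite("pics/c4.png",np.hstack(c)[:,:,::-1])
E
```

```text
shift [0.041 0.014 0.485] turn [-0.      0.0006 -0.    ] shift after turn [0.039 0.014 0.485] pos [0.5674 0.3595 0.2243]
```

View pics/c4.png

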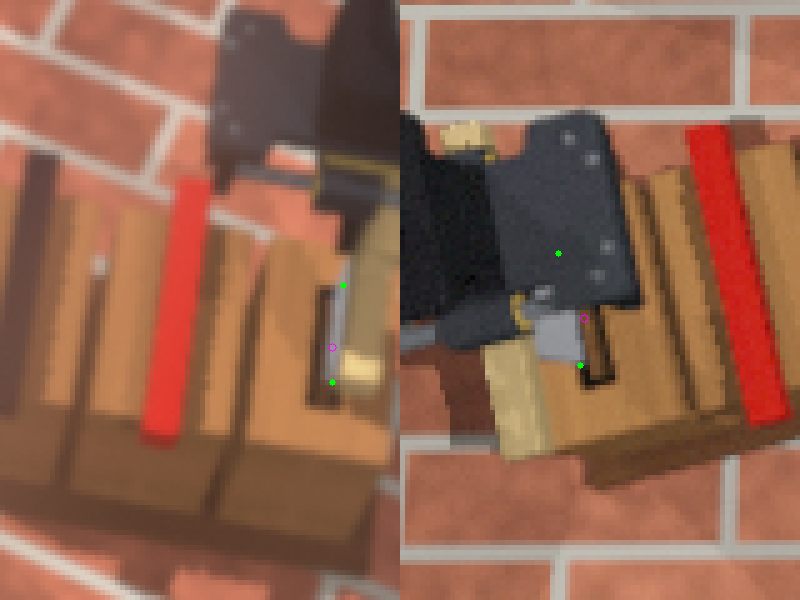

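The blade tip in both views falls on the predicted points, and the mouth marker falls on the real slot. Descend gently.

Emit:
apply_moves(plan="0.04 0.014 0 0 0.0003 0;0 0 0.05 0 0 0;0 0 0.1 0 0 0;0 0 0.1 0 0 0;0 0 0.1 0 0 0;0 0 0.1 0 0 0;0 0 0.05 0 0 0;0 0 0 0 0 0")

```text
time_s: 11.28
position: [0.5648, 0.3595, 0.1983]
tcp_rot: [[-0.973, -0.232, 0.0], [-0.232, 0.973, -0.0], [-0.0, -0.0, -1.0]]
force: [-0.0, -0.7, -1.2]
opening: 0.229
grasp_force: 30.0
```

```bash
python3 -c "
from h import *
goal((.5654,.3598,.1295),103.4)"
```

```text
shift [-0.013  0.004  1.375] turn [-0.0001  0.0001 -0.    ] shift after turn [-0.013  0.004  1.375] pos [0.5648 0.3595 0.1983]
```

Blade tip is 6 mm into the lead-in with no contact force. Continue down.

Emit:
apply_moves(plan="0 0 0.1 0 0 0;0 0 0.1 0 0 0;0 0 0.1 0 0 0;0 0 0.1 0 0 0;0 0 0.1 0 0 0;0 0 0 0 0 0")

```text
time_s: 11.78
position: [0.5646, 0.3594, 0.1729]
tcp_rot: [[-0.973, -0.232, -0.0], [-0.232, 0.973, -0.0], [0.0, -0.0, -1.0]]
force: [-1.0, -0.2, -2.5]
opening: 0.228
grasp_force: 30.0
```

Emit:
apply_moves(plan="0 0 0.15 0 0 0;0 0 0.15 0 0 0;0 0 0.15 0 0 0;0 0 0.15 0 0 0;0 0 0.1 0 0 0;0 0 0 0 0 0")

```text
time_s: 12.28
position: [0.5645, 0.3593, 0.1376]
tcp_rot: [[-0.973, -0.232, -0.001], [-0.232, 0.973, -0.001], [0.001, -0.001, -1.0]]
force: [-0.2, 0.7, -2.3]
opening: 0.228
grasp_force: 30.0
```

Emit:
apply_moves(plan="0 0 0.04 0 0 0;0 0 0.04 0 0 0;0 0 0.04 0 0 0;0 0 0.02 0 0 0;0 0 0 0 0 0;0 0 0 0 0 0")

```text
time_s: 12.78
position: [0.5656, 0.3598, 0.1326]
tcp_rot: [[-0.973, -0.232, 0.003], [-0.232, 0.973, 0.001], [-0.003, 0.0, -1.0]]
force: [-0.3, 0.2, -0.5]
opening: 0.232
grasp_force: 30.0
```

Emit:
apply_moves(plan="0 0 0.02 0 0 0;0 0 0.02 0 0 0;0 0 0 0 0 0;0 0 0 0 0 0")

```text
time_s: 13.12
position: [0.5655, 0.3597, 0.1305]
tcp_rot: [[-0.973, -0.232, 0.002], [-0.232, 0.973, 0.0], [-0.002, -0.0, -1.0]]
force: [0.3, -0.4, -1.1]
opening: 0.225
grasp_force: 30.0
```

Emit:
apply_moves(plan="0 0 0.02 0 0 0;0 0 0.02 0 0 0;0 0 0 0 0 0;0 0 0 0 0 0")

```text
time_s: 13.45
position: [0.5658, 0.3599, 0.1295]
tcp_rot: [[-0.973, -0.232, 0.003], [-0.232, 0.973, 0.001], [-0.003, 0.0, -1.0]]
force: [-1.4, -0.6, 4.6]
opening: 0.227
grasp_force: 30.0
```

Emit:
apply_moves(plan="0 0 0.02 0 0 0;0 0 0.02 0 0 0;0 0 0 0 0 0;0 0 0 0 0 0")

```text
time_s: 13.78
position: [0.5658, 0.3599, 0.1295]
tcp_rot: [[-0.973, -0.232, 0.004], [-0.232, 0.973, 0.001], [-0.004, 0.0, -1.0]]
force: [-3.5, -2.8, 13.2]
opening: 0.231
grasp_force: 30.0
```

Contact at TCP z 0.1295, exactly the seated height. Ease off, release and retreat.

Emit:
apply_moves(plan="0 0 -0.03 0 0 0;0 0 0 0 0 0;0 0 0 0 0 0;0 0 0 0 0 0;0 0 0 0 0 0;0 0 0 0 0 0;0 0 0 0 0 0", gripper=0)

```text
time_s: 14.37
position: [0.5654, 0.3597, 0.1276]
tcp_rot: [[-0.973, -0.232, 0.002], [-0.232, 0.973, 0.0], [-0.002, -0.0, -1.0]]
force: [-0.8, 0.5, 0.7]
opening: 0.495
grasp_force: 0.0
```

Emit:
apply_moves(plan="0 0 -0.1 0 0 0;0 0 -0.3 0 0 0;0 0 -0.5 0 0 0;0 0 -0.5 0 0 0;0 0 -0.4 0 0 0;0 0 -0.1 0 0 0;0 0 0 0 0 0")

```text
time_s: 14.95
position: [0.5665, 0.3603, 0.2254]
tcp_rot: [[-0.973, -0.232, 0.007], [-0.232, 0.973, 0.002], [-0.007, 0.001, -1.0]]
force: [-0.2, -0.3, -1.1]
opening: 0.502
grasp_force: 0.0
```

```bash
python3 - <<'E'
from h import *
s=bot.read_state(); i=capture("wrist"); P=pose("wrist",s)
h=[(x,y,.130) for x,y in ((75,9),(-75,9),(-75,-9),(75,-9))]
t=np.radians(13.4);B=np.array([[np.cos(t),-np.sin(t)],[np.sin(t),np.cos(t)]])
a=cv2.resize(i,(800,600),interpolation=cv2.INTER_CUBIC)
for x,y,z in h:
    w=B@np.array([x,y])/1000+[.5654,.3598]; u=(proj(P,[*w,z])[0]+.5)/.7; cv2.circle(a,tuple(int(v) for v in u),3,(0,255,255),-1)
cv2.imwrite("pics/w5.png",a[100:500,150:650][:,:,::-1])
goal((.5622,-.0105,.16),103.4)
E
```

```text
shift [ 1.782 -7.189  1.262] turn [ 0.      0.0006 -0.    ] shift after turn [ 1.778 -7.189  1.269] pos [0.5654 0.3598 0.2235]
```

View pics/w5.png

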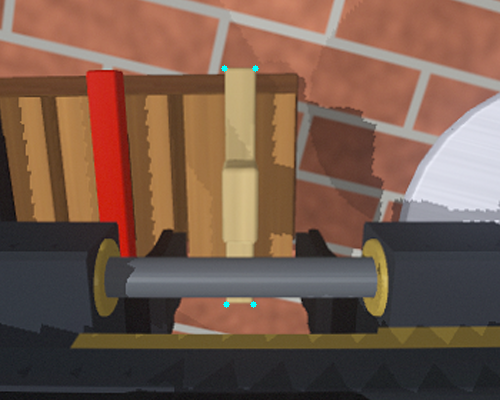

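The scraper is home: its bar coincides with the predicted corners at (225..255,68) and (227..253,304). Now the lid. I'll stop a little offset from it so the whole disc is in view.

```bash
python3 -c "
from h import *
goal((.602,-.0105,.22),85)"
```

```text
shift [ 1.003 -7.374  0.064] turn [0.0001 0.0006 0.0511] shift after turn [-1.375 -7.313  0.069] pos [0.5654 0.3598 0.2235]
```

Emit:
apply_moves(plan="0.1 -0.5 0 0 0 0;0.1 -0.7 0 0 0 0;0.1 -0.75 0 0 0 0;0.1 -0.75 0 0 0 0;0.1 -0.75 0 0 0 0;0.1 -0.75 0 0 0 0;0.1 -0.75 0 0 0 0;0.1 -0.75 0 0 0 0;0.1 -0.75 0 0 0 0;0.1 -0.7 0 0 0 0", gripper=1)

```text
time_s: 15.83
position: [0.5981, -0.0015, 0.2207]
tcp_rot: [[-0.973, -0.231, -0.002], [-0.231, 0.973, 0.001], [0.001, 0.002, -1.0]]
force: [0.4, -0.6, -0.5]
opening: 0.993
grasp_force: 0.0
```

Emit:
apply_moves(plan="0 -0.22 0 0 0 0;0 0 0 0 0.0006 0.017;0 0 0 0 0 0.017;0 0 0 0 0 0.017;0 0 0 0 0 0;0 0 0 0 0 0")

```text
time_s: 16.33
position: [0.6011, -0.0098, 0.2214]
tcp_rot: [[-0.996, 0.084, -0.004], [0.084, 0.997, 0.001], [0.004, 0.0, -1.0]]
force: [0.5, -0.1, 0.1]
opening: 1.0
grasp_force: 0.0
```

```bash
python3 - <<'E'
from h import *
s=bot.read_state(); i=capture("wrist"); np.save("pics/w6.npy",i); np.savez("s6.npz",R=s["tcp_rot"],p=s["position"])
print(s["position"])
cv2.imwrite("pics/w6.png",cv2.resize(i,(800,600),interpolation=cv2.INTER_CUBIC)[:,:,::-1])
P=pose("wrist",s); h=cv2.cvtColor(i,cv2.COLOR_RGB2HSV)
m=((h[...,0]>85)&(h[...,0]<105)&(h[...,1]>110)).astype(np.uint8); n,l,st,c=cv2.connectedComponentsWithStats(m)
k=1+np.argmax(st[1:,4]); print(st[k],c[k])
ys,xs=np.nonzero(l==k); hu=cv2.convexHull(np.c_[xs,ys].astype(np.int32))[:,0]
W=np.array([ray(P,u,.02)[:2] for u in hu.astype(float)]); print(cv2.minEnclosingCircle((W*1000).astype(np.float32)), cv2.fitEllipse((W*1000).astype(np.float32)))
E
```

```text
[ 0.60113307 -0.00977081  0.22144405]
[ 216   98  111  112 9277] [270.76317775 153.15425245]
((562.8307495117188, -9.022317886352539), 66.29651641845703) ((562.710693359375, -9.031572341918945), (131.9701385498047, 132.0349884033203), 156.45623779296875)
```

View pics/w6.png

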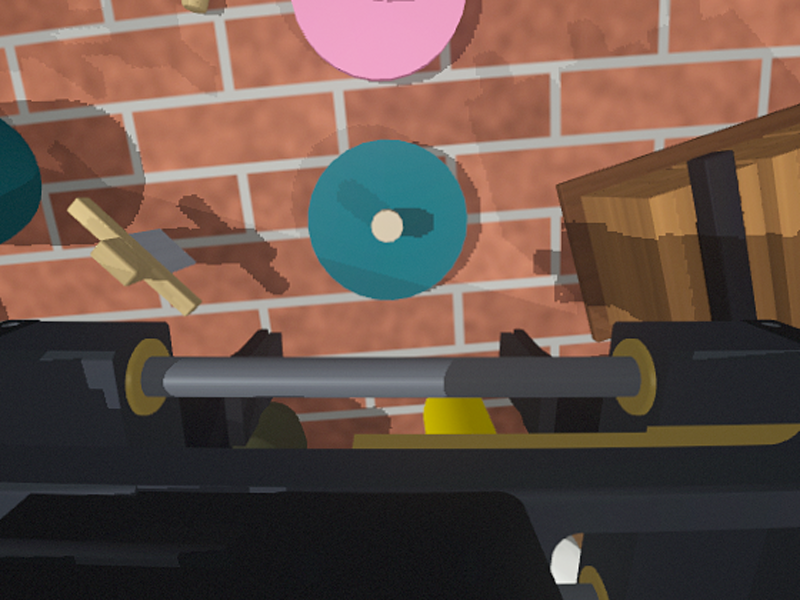

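The lid is the teal disc at (388,220) with its knob top at (387,226). It fits as a circle of radius 66.3 (67 expected), centred at (0.5628, -0.0090). Next, refine the crock centre from the images already taken.

```bash
python3 - <<'E'
from h import *
from scipy.optimize import least_squares
for k in (2,3):
    i=np.load(f"pics/w{k}.npy"); f=np.load(f"s{k}.npz"); P=pose("wrist",dict(tcp_rot=f["R"],position=f["p"]))
    h=cv2.cvtColor(i,cv2.COLOR_RGB2HSV); m=((h[...,0]>80)&(h[...,0]<105)&(h[...,1]>90)&(h[...,2]>40)).astype(np.uint8)
    m[:, :205]=0; m[:,340:]=0; m[222:]=0; m[:120]=0
    m=cv2.morphologyEx(m,cv2.MORPH_OPEN,np.ones((2,2),np.uint8))
    ys,xs=np.nonzero(m); hu=cv2.convexHull(np.c_[xs,ys].astype(np.int32))[:,0]; hu=hu[hu[:,1]<215]
    W=np.array([ray(P,u,.105)[:2] for u in hu.astype(float)])
    for r in (.0615,):
        s=least_squares(lambda c:np.hypot(*(W-c).T)-r,[.49,-.362],loss="soft_l1",f_scale=.001); print(k,len(W),s.x,np.abs(s.fun).max(), np.sqrt((s.fun**2).mean()))
    s=least_squares(lambda c:np.hypot(*(W-c[:2]).T)-c[2],[.49,-.362,.06],loss="soft_l1",f_scale=.001); print(s.x)
goal((.5628,-.009,.026),85)
E
```

```text
2 27 [ 0.49353114 -0.36236683] 0.0010243299360018707 0.0004343348963526569
[ 0.49284416 -0.36207943  0.06087584]
3 26 [ 0.49367305 -0.36260911] 0.0010593835993102582 0.0005524970140736697
[ 0.49291054 -0.36225196  0.06077812]
shift [ 0.755 -0.05   3.918] turn [ 0.     -0.0006  0.0006] shift after turn [ 0.769 -0.052  3.915] pos [ 0.6013 -0.0098  0.2218]
```

Emit:
apply_moves(plan="0.3 -0.05 0.1 0 -0.0006 0.0006;0.46 0 0.4 0 0 0;0 0 0.6 0 0 0;0 0 0.6 0 0 0;0 0 0.6 0 0 0;0 0 0.5 0 0 0;0 0 0.3 0 0 0;0 0 0.2 0 0 0;0 0 0 0 0 0;0 0 0 0 0 0")

```text
time_s: 17.22
position: [0.5644, -0.0093, 0.0577]
tcp_rot: [[-0.996, 0.089, 0.002], [0.089, 0.996, -0.0], [-0.002, -0.0, -1.0]]
force: [-0.2, -0.3, -0.1]
opening: 1.003
grasp_force: 0.0
```

```bash
python3 -c "
from h import *
goal((.5628,-.009,.026),85)"
```

```text
shift [0.033 0.004 0.634] turn [-0.      0.0003 -0.0003] shift after turn [0.032 0.004 0.634] pos [ 0.5644 -0.0093  0.0577]
```

Emit:
apply_moves(plan="0.032 0 0.1 0 0.0003 0;0 0 0.2 0 0 0;0 0 0.2 0 0 0;0 0 0.1 0 0 0;0 0 0.02 0 0 0;0 0 0 0 0 0")

```text
time_s: 17.72
position: [0.5623, -0.0093, 0.0262]
tcp_rot: [[-0.996, 0.09, -0.001], [0.09, 0.996, 0.0], [0.001, -0.0, -1.0]]
force: [-0.2, -0.1, 0.1]
opening: 0.998
grasp_force: 0.0
```

Emit:
apply_moves(plan="0 0 0 0 0 0;0 0 0 0 0 0;0 0 0 0 0 0;0 0 0 0 0 0;0 0 0 0 0 0;0 0 0 0 0 0;0 0 0 0 0 0;0 0 0 0 0 0;0 0 0 0 0 0;0 0 0 0 0 0", gripper=-1)

```text
time_s: 18.55
position: [0.5628, -0.0094, 0.0269]
tcp_rot: [[-0.996, 0.09, 0.001], [0.09, 0.996, -0.0], [-0.001, -0.0, -1.0]]
force: [0.4, -0.3, -0.8]
opening: 0.322
grasp_force: 0.0
```

Emit:
apply_moves(plan="0 0 0 0 0 0;0 0 0 0 0 0;0 0 0 0 0 0;0 0 0 0 0 0;0 0 0 0 0 0;0 0 0 0 0 0")

```text
time_s: 19.05
position: [0.5627, -0.0094, 0.0268]
tcp_rot: [[-0.996, 0.09, 0.0], [0.09, 0.996, -0.0], [-0.001, -0.0, -1.0]]
force: [-0.1, -0.4, 0.0]
opening: 0.264
grasp_force: 30.0
```

Emit:
apply_moves(plan="0 0 -0.1 0 0 0;0 0 -0.2 0 0 0;0 0 -0.3 0 0 0;0 0 -0.4 0 0 0;0 0 -0.5 0 0 0;0 0 -0.5 0 0 0;0 0 -0.5 0 0 0;0 0 -0.5 0 0 0;0 0 -0.3 0 0 0;0 0 -0.1 0 0 0")

```text
time_s: 19.88
position: [0.5639, -0.0095, 0.2003]
tcp_rot: [[-0.996, 0.09, 0.006], [0.09, 0.996, -0.001], [-0.006, -0.001, -1.0]]
force: [0.7, 0.1, -4.1]
opening: 0.265
grasp_force: 30.0
```

```bash
python3 - <<'E'
from h import *
s=bot.read_state(); i=capture("wrist"); P=pose("wrist",s); R,p=s["tcp_rot"],s["position"]
h=cv2.cvtColor(i,cv2.COLOR_RGB2HSV); m=((h[...,0]>85)&(h[...,0]<105)&(h[...,1]>110)).astype(np.uint8); m[215:]=0
n,l,st,c=cv2.connectedComponentsWithStats(m); k=1+np.argmax(st[1:,4]); print(st[k],s["grasp_force"],s["opening"],s["force"])
ys,xs=np.nonzero(l==k); hu=cv2.convexHull(np.c_[xs,ys].astype(np.int32))[:,0]; hu=hu[hu[:,1]<205]
W=np.array([(R.T@(ray(P,u,p[2]-.0068)-p))[:2] for u in hu.astype(float)])
from scipy.optimize import least_squares
s=least_squares(lambda c:np.hypot(*(W-c[:2]).T)-.0665,[0,0],loss="soft_l1",f_scale=.001); print(s.x,np.abs(s.fun).max())
goal((.4934,-.3624,.2),85)
E
```

```text
[  165   131   218    84 13812] 29.999986365437508 0.2645962937349393 [ 0.67720205  0.13050652 -4.12802029]
[-0.00030069  0.00029068] 0.00022608788540974534
shift [ 7.620e-01 -7.157e+00 -5.000e-03] turn [-0.0001  0.0008 -0.0005] shift after turn [ 7.830e-01 -7.154e+00 -7.000e-03] pos [ 0.5636 -0.0095  0.1997]
```

The lid is held, 0.3 mm off the tool axis. Carry it over the crock.

Emit:
apply_moves(plan="0.04 -0.3 0 0 0 0;0.06 -0.55 0 0 0 0;0.07 -0.65 0 0 0 0;0.07 -0.65 0 0 0 0;0.07 -0.65 0 0 0 0;0.07 -0.65 0 0 0 0;0.07 -0.65 0 0 0 0;0.07 -0.65 0 0 0 0;0.07 -0.65 0 0 0 0;0.07 -0.65 0 0 0 0")

```text
time_s: 20.77
position: [0.5008, -0.3082, 0.1952]
tcp_rot: [[-0.996, 0.091, -0.002], [0.091, 0.996, 0.002], [0.002, 0.002, -1.0]]
force: [0.3, -1.5, -4.6]
opening: 0.266
grasp_force: 30.0
```

Emit:
apply_moves(plan="0.06 -0.5 0 0 0 0;0.04 -0.4 0 0 0 0;0 -0.15 0 0 0 0;0 0 0 0 0 0;0 0 0 0 0 0;0 0 0 0 0 0")

```text
time_s: 21.27
position: [0.4925, -0.3573, 0.1961]
tcp_rot: [[-0.996, 0.089, -0.001], [0.089, 0.996, 0.002], [0.001, 0.002, -1.0]]
force: [0.1, 1.4, -3.7]
opening: 0.266
grasp_force: 30.0
```

```bash
python3 -c "
from h import *
goal((.4934,-.3624,.145),85)"
```

```text
shift [-0.029 -0.102  1.022] turn [ 0.0004 -0.0002 -0.0004] shift after turn [-0.027 -0.099  1.022] pos [ 0.4925 -0.3573  0.1961]
```

Emit:
apply_moves(plan="-0.03 -0.1 0 0.0003 0 0;0 0 0.2 0 0 0;0 0 0.3 0 0 0;0 0 0.3 0 0 0;0 0 0.15 0 0 0;0 0 0.05 0 0 0;0 0 0 0 0 0;0 0 0 0 0 0")

```text
time_s: 21.93
position: [0.4943, -0.3648, 0.1472]
tcp_rot: [[-0.996, 0.09, 0.001], [0.09, 0.996, -0.003], [-0.001, -0.003, -1.0]]
force: [0.8, 0.8, -3.7]
opening: 0.264
grasp_force: 30.0
```

```bash
python3 - <<'E'
from h import *
goal((.4934,-.3624,.1198),85)
i=capture("top"); P=pose("top"); a=i[205:325,385:535].repeat(4,0).repeat(4,1)
j=capture("scene")[95:215,110:230].repeat(4,0).repeat(4,1)
cv2.imwrite("pics/c7.png",np.hstack([a[:, :320],j])[:,:,::-1])
E
```

```text
shift [0.023 0.048 0.549] turn [-0.0004  0.0002 -0.0005] shift after turn [0.022 0.047 0.549] pos [ 0.4943 -0.3648  0.1472]
```

View pics/c7.png

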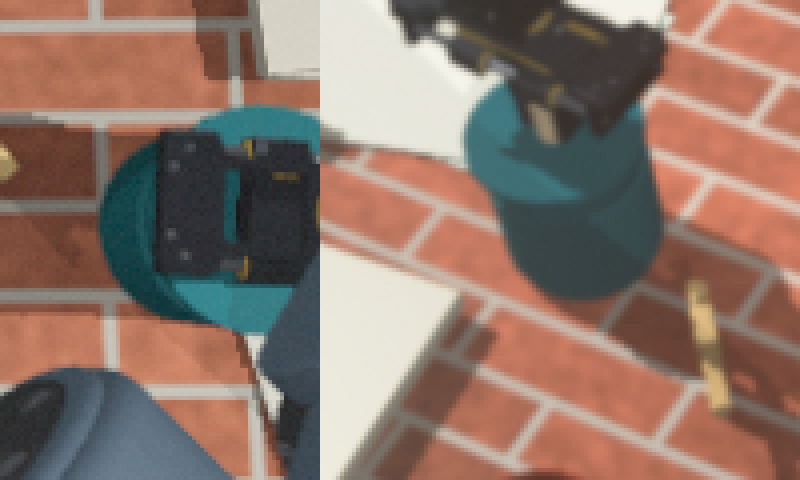

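The lid hangs level above the crock, apparently concentric with it. Apply the small correction, then lower to just above the rim.

Emit:
apply_moves(plan="0.02 0.045 0 -0.0003 0 0;0 0 0.1 0 0 0;0 0 0.1 0 0 0;0 0 0.05 0 0 0;0 0 0 0 0 0;0 0 0 0 0 0")

```text
time_s: 22.53
position: [0.4928, -0.3622, 0.134]
tcp_rot: [[-0.996, 0.09, -0.0], [0.09, 0.996, 0.0], [0.0, 0.0, -1.0]]
force: [0.5, -0.2, -3.6]
opening: 0.267
grasp_force: 30.0
```

```bash
python3 -c "
from h import *
goal((.4934,-.3624,.1198),85)"
```

```text
shift [-0.011 -0.004  0.283] turn [ 0.0001 -0.     -0.0005] shift after turn [-0.011 -0.004  0.283] pos [ 0.4928 -0.3622  0.134 ]
```

Emit:
apply_moves(plan="-0.01 0 0.04 0 0 0;0 0 0.04 0 0 0;0 0 0.04 0 0 0;0 0 0.04 0 0 0;0 0 0.02 0 0 0;0 0 0 0 0 0;0 0 0 0 0 0")

```text
time_s: 23.12
position: [0.4935, -0.3624, 0.1253]
tcp_rot: [[-0.996, 0.09, 0.001], [0.09, 0.996, -0.0], [-0.001, -0.0, -1.0]]
force: [0.1, 0.6, -4.4]
opening: 0.262
grasp_force: 30.0
```

Emit:
apply_moves(plan="0 0 0.03 0 0 0;0 0 0.02 0 0 0;0 0 0.02 0 0 0;0 0 0.01 0 0 0;0 0 0 0 0 0;0 0 0 0 0 0")

```text
time_s: 23.62
position: [0.4935, -0.3624, 0.1214]
tcp_rot: [[-0.996, 0.09, 0.001], [0.09, 0.996, -0.0], [-0.001, -0.0, -1.0]]
force: [0.4, 0.5, -4.5]
opening: 0.267
grasp_force: 30.0
```

Boss is inside the mouth, no contact yet. Last 1.5 mm.

Emit:
apply_moves(plan="0 0 0.02 0 0 0;0 0 0.01 0 0 0;0 0 0.01 0 0 0;0 0 0 0 0 0;0 0 0 0 0 0")

```text
time_s: 24.03
position: [0.4936, -0.3624, 0.1199]
tcp_rot: [[-0.996, 0.09, 0.001], [0.09, 0.996, -0.001], [-0.001, -0.0, -1.0]]
force: [-1.6, 0.4, -0.1]
opening: 0.266
grasp_force: 30.0
```

Emit:
apply_moves(plan="0 0 0.01 0 0 0;0 0 0.01 0 0 0;0 0 0 0 0 0;0 0 0 0 0 0")

```text
time_s: 24.37
position: [0.4936, -0.3624, 0.1198]
tcp_rot: [[-0.996, 0.09, 0.001], [0.09, 0.996, -0.001], [-0.001, -0.001, -1.0]]
force: [-2.0, 2.6, 7.3]
opening: 0.27
grasp_force: 30.0
```

Seated at 0.1198, the expected height, with contact felt. Release and retreat.

Emit:
apply_moves(plan="0 0 -0.03 0 0 0;0 0 0 0 0 0;0 0 0 0 0 0;0 0 0 0 0 0;0 0 0 0 0 0;0 0 0 0 0 0;0 0 0 0 0 0;0 0 0 0 0 0", gripper=0.3)

```text
time_s: 25.03
position: [0.4935, -0.3624, 0.1198]
tcp_rot: [[-0.996, 0.09, 0.001], [0.09, 0.996, -0.0], [-0.001, -0.0, -1.0]]
force: [-0.0, 0.2, -0.1]
opening: 0.639
grasp_force: 0.0
```

Emit:
apply_moves(plan="0 0 -0.1 0 0 0;0 0 -0.3 0 0 0;0 0 -0.5 0 0 0;0 0 -0.5 0 0 0;0 0 -0.5 0 0 0;0 0 -0.3 0 0 0;0 0 -0.1 0 0 0;0 0 0 0 0 0;0 0 0 0 0 0")

```text
time_s: 25.78
position: [0.4931, -0.3619, 0.2344]
tcp_rot: [[-0.996, 0.09, -0.0], [0.09, 0.996, 0.0], [0.0, 0.0, -1.0]]
force: [-1.0, -0.9, -0.7]
opening: 0.648
grasp_force: 0.0
```

```bash
python3 - <<'E'
from h import *
s=bot.read_state(); i=capture("wrist"); P=pose("wrist",s); print(s["position"],s["force"])
h=cv2.cvtColor(i,cv2.COLOR_RGB2HSV); m=((h[...,0]>85)&(h[...,0]<105)&(h[...,1]>110)).astype(np.uint8); m[222:]=0
n,l,st,c=cv2.connectedComponentsWithStats(m); k=1+np.argmax(st[1:,4])
ys,xs=np.nonzero(l==k); hu=cv2.convexHull(np.c_[xs,ys].astype(np.int32))[:,0]; hu=hu[hu[:,1]<215]
W=np.array([ray(P,u,.113)[:2] for u in hu.astype(float)])
print(st[k],cv2.fitEllipse((W*1000).astype(np.float32)))
E
```

```text
[ 0.49310237 -0.36194778  0.23443792] [-0.99382019 -0.9355313  -0.65038249]
[ 204  132  138   90 9542] ((493.3447265625, -362.1158752441406), (131.2964630126953, 132.36294555664062), 4.20393180847168)
```

The lid disc fits at (0.4933, -0.3621) at seated height and is circular, so it is level. Nothing is touching the robot, so I'm handing in.

```bash
python3 -c "
from rig import bot
print(bot.hand_in())"
```

```text
the job is handed in; nothing more can be done
None
```

The scraper is fully home in the empty slot and the lid is seated level on the crock; the job was handed in at about 26 s, with no verdict shown.

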